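# Cover the blow-off pot and give it a blast of air

### The arm

A 7-joint arm with a two-finger parallel gripper is mounted at the origin on a cart in front of the work surface, level with it; the furniture and walls round the work are solid. World frame = base frame: x ahead of the robot, y to its left, z up, the work surface at z = 0. Lengths are in m, angles in rad, forces in N, time in s.
With the tool pointing down it reaches from about 0.4 to 0.875 m from the base axis. Payload 19.3 kg.
Tool frame: the origin (TCP) lies at the very end of the fingers, on their centre line; the grasp point (between the pads) lies 19 mm behind it; z points along the fingers, y is the line along which they close (so a half turn about z gives the same grasp; the last joint's range is limited). The gripper opens to 85 mm and grips with 20 to 120 N. Pads are 22 mm wide; open, the fingers measure 114 mm over their backs; the gripper's body (76 mm by 85 mm) begins 54 mm behind the grasp point. The pads swing forward as they close: fully open they stand 13 mm farther back than shut.
Start: joints at [-1.325, 0.521, -0.036, 1.599, 0.021, 1.021, -0.113], TCP at [0.194, 0.594, 0.231] pointing down, gripper open.
Joint ranges: [-2.91, 2.91], [-0.3, 2.13], [-1.5, 1.42], [0.17, 2.43], [-1.26, 4.41], [0.16, 1.93], [-2.52, 2.52]. Speed limits (rad/s): [1.89, 1.89, 2.39, 2.39, 3.01, 3.01, 3.01].

### API

Orientations are given as [roll, pitch, yaw] about the fixed x, y, z axes, in that order (R = Rz(yaw) Ry(pitch) Rx(roll)).
In Python, from workcell import observe, grab_frame, job_done gives the robot as it stands.
- The arm moves only by the tool move_arm, never from a script. Its argument "plan" is a list that holds one entry, the list of rows, each a list of 7 numbers: the shift along the tool's x, y, z each as a share of 0.02 m, from -1 to 1, then the turn, a rotation vector about the tool's x, y, z each as a share of 6 degrees, from -1 to 1, then the opening, from -1 (shut) to 1 (fully open). A call has exactly 10 rows; each row shifts and turns the commanded pose from where the row before left it, along the tool's axes as they then stand; what a row does not reach is not made up. A row lasts 1/10 s, in which the tool goes at most 50 mm and 8.59 degrees, less where a joint would pass 70% of its speed; a pose out of reach is approached as far as the arm can. A call with a number of a shift or a turn outside -1 to 1 is refused whole. A call with a gripper value outside its range is refused whole. The fingers move at their own pace and stop on an object; "grip_force" is the grip in N (left out, the last holds). Time passes only in rows, so rows that do not move let the fingers close, or fill a call up. It gives the time, the measured TCP pose, the force, the opening and the grip force at its end, in the units of the state.
- observe(): the state, without advancing time (a new reading comes with each control period).
- grab_frame(name): name is "side" or "top"; returns a dict with "color" (420x560x3 uint8, red, green, blue), "intrinsics" (3x3 intrinsics, pixels), "position" and "orientation" of the camera in the world. Camera axes: x right, y down, z forward; pixel columns grow to the right and rows downward; lengths in m; the calibration is good to about 2 mm. A picture is of the moment at which its call begins. There is no depth.
- job_done(): hands the job in; it is judged then, once.
The state is a dict: "clock": time; "qpos": joint angles; "qd": joint speeds; "joint_efforts": joint torques, N m; "position": TCP position; "tool_rot": TCP orientation; "force": force on the tool from outside, world axes, zero at the start; "moment": the same for the moment, N m; "grip_width": finger opening in m; "finger_force": force on a finger pad.
Only numpy, scipy, OpenCV 4.12 (cv2) and the standard library are available. Lean on these libraries where they do the work, as an engineer would, in place of code of your own. Each camera call takes 0.05 s, during which the arm holds its last target. There are 200 camera calls.

### The job

Take the loose cover off its sloping rest and set it down, without dropping it, on the open pot so that it sits fully home and level on the rim, and let go of it. Then squeeze the trigger of the air gun clamped beside the pot all the way in, and let it spring back; never squeeze the trigger while the pot is uncovered, or the filings blow out. Leave the other things on the bench where they are.

Things in the scene. Friction and masses are not known exactly. Their poses are not given: they have to be found in the camera images.
- cover: loose cover: aluminium disc 112 mm across, 5 thick; under it a chamfered boss 89 across, 8 deep, that enters the pot's mouth; over it a dark wooden bar handle 60 (along x) x 14 (y) x 16 (z), centred 29 above the origin, 16 free under the bar. Origin: centre of the disc's underside, which sits on the rim; z out of the handle side. Starts lying at 35 deg on the rest, x up the slope. 0.2 kg
- cover_rest: fixed wooden rest, base 100 x 110 mm, its board sloping up at 35 degrees towards +x, top edge 90 high, so the cover on it faces the -x side (to the left of the robot, towards the pot) and up. Two 10 mm steel pins near the board's lower edge hold the cover; they end 4 mm above the cover's disc. Origin: centre of its underside on the bench, z up
- station: fixed station, steel base plate 170 x 250 x 12 mm. Origin: on the bench under the pot's centre; z up, y from pot to air gun. Pot: open aluminium cup, 104 outside, 96 inside, rim 75 above the bench. Gun on its side: barrel along y at x = 0, height 58; black grip (24 along y, 26 high) sticks out to x = -94 at y = 138 to 162; aluminium trigger between grip and pot
- pot_rim (a point): centre of the pot's mouth at rim height, axes of the station; the cover's origin comes here when it is seated
- squeeze_point (a point): where to squeeze the gun, 58 mm above the bench, axes of the station. The grip's back face is 21 mm from it along +y; the finger bump on the trigger's front is 33 mm from it along -y when released, 21 when fully squeezed (54 and 42 over all). Grip and trigger are 26 and 20 mm high, centred at this height; free above, base plate 46 below
- trigger (a joint): angle of the sprung trigger: 0 released, 0.24 rad fully squeezed. Upright hinge pin at (-18, 116) mm in the station's frame; the 66 mm blade stands along -x and its end moves to +y, towards the grip. About 3 N to start, 7 N for full travel at the finger bump, 50 mm from the pin
- jar_spirit: bystander, to be left alone: closed glass jar with a metal lid, 60 mm across and 80 mm (height last); origin: centre of its underside
- flux_bottle: bystander, to be left alone: plastic squeeze bottle with a pointed red cap, 43 mm across and 108 mm (height last); origin: centre of its underside
- pocket_scale: bystander, to be left alone: black pocket scale, 115 x 75 x 17 mm (height last); origin: centre of its underside
- soldering_block: bystander, to be left alone: charcoal-grey soldering block, 66 x 100 x 27 mm (height last); origin: centre of its underside

How it is judged:
On the way, in this order (a step that is already met when the one before it is completed fails the run):
1. the cover sits fully home and level on the pot, let go (horizontal distance between cover and pot_rim below 0.005 m and z of cover in the frame of pot_rim between -0.0025 and 0.0025 m and angle between cover's own z axis and vertical below 0.045 rad and contact force between the fingers and cover below 0.1 N), for 0.3 s.
2. the trigger is squeezed all the way with the cover on (horizontal distance between cover and pot_rim below 0.005 m and z of cover in the frame of pot_rim between -0.0025 and 0.0025 m and angle between cover's own z axis and vertical below 0.045 rad and value of joint trigger above 0.2 rad), for 0.15 s.
At the end, for the whole second after the job is handed in: the cover rests untouched and still on the pot: its centre within 5 mm of the mouth's centre, its seating face within 2.5 mm of the rim, level within 0.045 rad; the trigger has been squeezed past 0.20 rad and is back below 0.03 rad (all of step 1 and value of joint trigger below 0.03 rad and linear speed of cover below 0.02 m/s).
It fails at once if the trigger is squeezed (past 0.08 rad) while the cover is not seated on the pot (value of joint trigger above 0.08 rad and not (horizontal distance between cover and pot_rim below 0.005 m and z of cover in the frame of pot_rim between -0.0025 and 0.0025 m and angle between cover's own z axis and vertical below 0.045 rad)).
It fails at once if the cover is dropped: it falls free at more than 0.5 m/s (contact force between cover and anything else below 0.01 N and linear speed of cover above 0.5 m/s).
It fails at once if a jar, bottle, scale or block standing by is shifted by more than 20 mm (distance of any of jar_spirit, flux_bottle, pocket_scale, soldering_block from where it was at the start of the episode above 0.02 m).
It also fails if it takes over 48 s, if anything falls off the work surface, if the arm or the gripper's body presses on something with over 40 N, if the wrist force passes 120 N, or if a joint passes its speed limit or range.

## Working session

There is one attempt and no reset: what is moved stays moved. The work goes in short steps, Python scripts to look and compute and a tool call to move; the robot and the scene stay as the last step left them, time stands still between calls to the robot, and variables do not carry over. Pictures are saved under pics/ and viewed, at most 10 in all, crops included, and the job is handed in when it is done.

Besides the shell and the picture viewer there is one more tool, called after "Emit:" by a JSON object that holds its "method" and its "body", one argument or row to a line. move_arm: Moves the arm, as the interface text tells. Shift numbers are shares of 0.02 m and turn numbers shares of 6 degrees, none past 1 either way. Its arguments: {"type":"object","properties":{"plan":{"type":"array"},"grip_force":{"type":"number"}},"required":["plan"]}

```bash
ls; mkdir -p pics; python3 - <<'E'
from workcell import observe, grab_frame
import cv2,pickle
s=observe();print(s)
for n in("side","top"):
    f=grab_frame(n);pickle.dump(f,open(n+".pkl","wb"));cv2.imwrite(f"pics/{n}0.png",f["color"][:,:,::-1]);print(n,f["intrinsics"],f["position"],f["orientation"])
E
```

```text
pics
{'clock': 0.0, 'qpos': array([-1.32520484,  0.52201307, -0.03628985,  1.60000097,  0.02119526,
        1.02110093, -0.11280503]), 'qd': array([-1.42991634e-04,  3.73562689e-04, -9.83352027e-04,  6.22832049e-04,
       -8.12420401e-04, -3.68007244e-04, -8.43785016e-05]), 'joint_efforts': array([ 1.37548210e-03, -9.27114058e+01,  1.98040098e+00, -3.69914782e+01,
        1.78827258e-02,  8.38342152e-03,  4.19605999e-05]), 'position': array([0.1940559 , 0.59375651, 0.23072926]), 'tool_rot': array([-3.14045910e+00,  9.60046470e-05,  2.82575105e+00]), 'force': array([-0.06273355, -0.0247463 , -0.53714242]), 'moment': array([-0.02286511,  0.00378528, -0.00175969]), 'finger_force': 0.0, 'grip_width': 0.08509136853160905}
side [[492.31081443   0.         272.10812926]
 [  0.         492.31081443 209.33148588]
 [  0.           0.           1.        ]] [ 0.53847532 -0.86987998  0.89874364] [-2.2383362  -0.0154244   0.04313771]
top [[491.99109842   0.         281.71147327]
 [  0.         491.99109842 216.74563557]
 [  0.           0.           1.        ]] [0.30402711 0.16488324 1.21870245] [-2.98429546  0.01106656 -1.57192238]
```

View pics/side0.png

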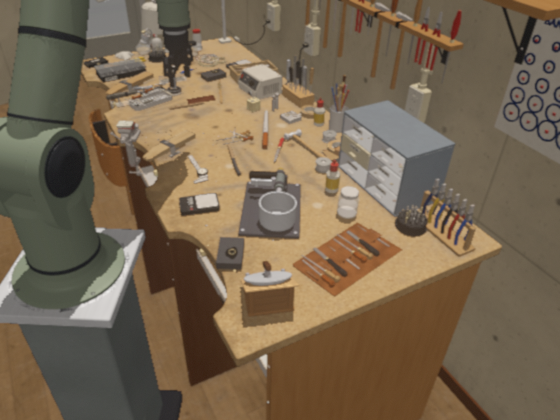

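View pics/top0.png

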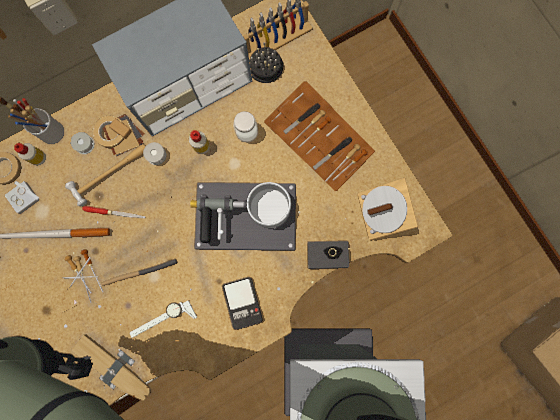

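The side view shows the pot at (277,211) and the cover on its rest at (268,277). The top view shows the pot at (269,206), the gun at (215,215), the rest and cover at (386,210), and the scale, block and jar standing clear of them. I'll crop both.

```bash
cat > h.py <<'E'
import numpy as np,cv2,pickle
from scipy.spatial.transform import Rotation as R
from workcell import observe, grab_frame
def load(n): return pickle.load(open(n+".pkl","rb"))
def ray(f,uv):
    d=np.linalg.solve(f["intrinsics"],[uv[0],uv[1],1.]);d=R.from_euler("xyz",f["orientation"]).as_matrix()@d
    return np.array(f["position"]),d/np.linalg.norm(d)
def onz(f,uv,z):
    p,d=ray(f,uv);return p+d*(z-p[2])/d[2]
def tri(f1,u1,f2,u2):
    p,d=ray(f1,u1);q,e=ray(f2,u2)
    t=np.linalg.lstsq(np.c_[d,-e],q-p,rcond=None)[0];a,b=p+d*t[0],q+e*t[1]
    return (a+b)/2,np.linalg.norm(a-b)
def proj(f,X):
    c=R.from_euler("xyz",f["orientation"]).as_matrix().T@(np.asarray(X)-f["position"]);c=f["intrinsics"]@c;return c[:2]/c[2]
def crop(f,x0,y0,x1,y1,s,name):
    cv2.imwrite(name,cv2.resize(f["color"][y0:y1,x0:x1,::-1],None,fx=s,fy=s,interpolation=cv2.INTER_CUBIC))
E
python3 - <<'E'
from h import *
t,s=load("top"),load("side")
crop(t,180,160,420,280,3.3,"pics/tc.png");crop(s,170,160,320,330,3.5,"pics/sc.png")
print(onz(t,(269,205),.075),onz(s,(277,205),.075),proj(t,[0,0,0]),onz(t,(386,210),.07))
E
```

```text
[0.51364619 0.2073497  0.075     ] [0.51862819 0.19479109 0.075     ] [357.88651987 425.91610008] [ 0.50167865 -0.0691444   0.07      ]
```

View pics/tc.png

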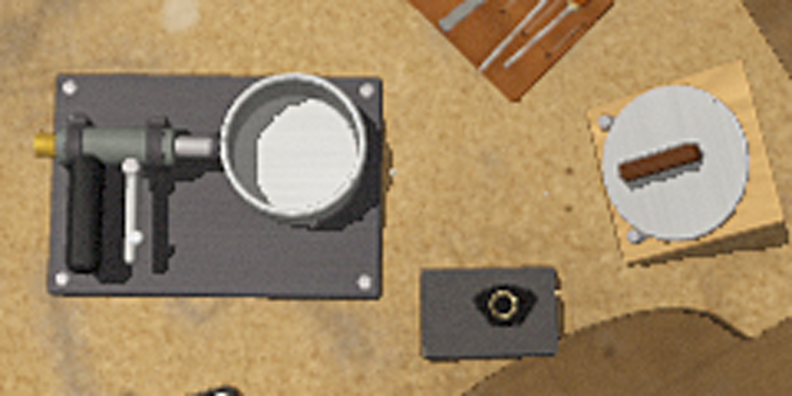

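View pics/sc.png

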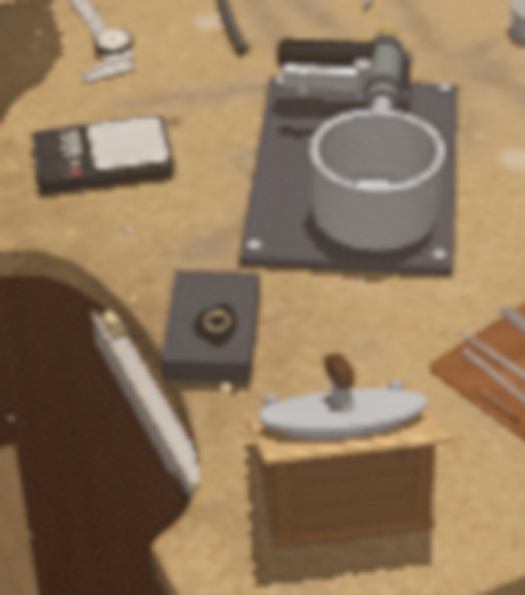

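```bash
cat > m.py <<'E'
from h import *
t,s=load("top"),load("side")
T=lambda x,y:((x+.5)/3.3-.5+180,(y+.5)/3.3-.5+160)
S=lambda x,y:((x+.5)/3.5-.5+170,(y+.5)/3.5-.5+160)
# screws
for a,b in(((367,90),(446,88)),((365,282),(254,244)),): pass
sc=[onz(t,T(*p),.013) for p in((69,88),(367,90),(62,279),(365,282))];print("screws top",np.round(sc,4))
ss=[onz(s,S(*p),.013) for p in((446,88),(254,244),(439,253))];print("screws side",np.round(ss,4))
# rim: rays through hand-read rim edge points, circle at z
def rim(f,pts,z):
    P=np.array([onz(f,p,z)[:2] for p in pts]);c,r,_,_=None,None,0,0
    A=np.c_[2*P,np.ones(len(P))];x=np.linalg.lstsq(A,(P**2).sum(1),rcond=None)[0];return x[:2],np.sqrt(x[2]+x[:2]@x[:2])
for z in(.065,.075,.085):
    print(z,rim(t,[T(219,148),T(367,148),T(293,74),T(241,97),T(346,97)],z),rim(s,[S(310,152),S(445,152),S(378,108),S(330,121),S(425,121)],z))
# handle, disc
def big(m,box):
    k=np.zeros_like(m);x0,y0,x1,y1=box;k[y0:y1,x0:x1]=m[y0:y1,x0:x1]
    return max(cv2.findContours(k,cv2.RETR_EXTERNAL,cv2.CHAIN_APPROX_NONE)[0],key=cv2.contourArea)
for f,n,bh,bd in((t,"top",(366,200,395,220),(358,180,412,236)),(s,"side",(260,258,275,275),(240,265,296,287))):
    hsv=cv2.cvtColor(f["color"],cv2.COLOR_RGB2HSV)
    c=big(((hsv[...,1]>90)&(hsv[...,2]<150)).astype(np.uint8),bh);M=cv2.moments(c)
    print(n,"handle",M["m10"]/M["m00"],M["m01"]/M["m00"],M["m00"],cv2.minAreaRect(c))
    d=big(((hsv[...,1]<45)&(hsv[...,2]>120)).astype(np.uint8),bd);print(n,"disc",cv2.fitEllipse(cv2.convexHull(d)),cv2.boundingRect(d))
E
python3 m.py
```

```text
screws top [[0.5732 0.3817 0.013 ]
 [0.5709 0.155  0.013 ]
 [0.4274 0.3833 0.013 ]
 [0.4246 0.1571 0.013 ]]
screws side [[0.5758 0.3814 0.013 ]
 [0.4251 0.1591 0.013 ]
 [0.571  0.1571 0.013 ]]
0.065 (array([0.51754753, 0.20904525]), np.float64(0.05337949889994504)) (array([0.51961831, 0.22147443]), np.float64(0.05373697210555113))
0.075 (array([0.51569679, 0.20866246]), np.float64(0.052916818953259157)) (array([0.51984449, 0.20838463]), np.float64(0.053092445783206356))
0.085 (array([0.51384604, 0.20827968]), np.float64(0.052454139006574384)) (array([0.52007066, 0.19529482]), np.float64(0.052447919460859437))
top handle 379.485 208.715 100.0 ((379.4044494628906, 208.67515563964844), (5.248293399810791, 24.322736740112305), 73.61045837402344)
top disc ((382.5459899902344, 209.34564208984375), (47.5608024597168, 48.46708679199219), 55.438232421875) (361, 186, 46, 47)
side handle 266.25429553264604 264.9450171821306 48.5 ((266.0, 265.0), (8.0, 8.0), 90.0)
side disc ((266.9454650878906, 275.9793701171875), (16.466325759887695, 47.3128662109375), 86.31202697753906) (244, 269, 48, 16)
```

```bash
cat > m2.py <<'E'
from h import *
t,s=load("top"),load("side")
T=lambda x,y:((x+.5)/3.3-.5+180,(y+.5)/3.3-.5+160)
S=lambda x,y:((x+.5)/3.5-.5+170,(y+.5)/3.5-.5+160)
D,e=tri(t,(382.55,209.35),s,(266.95,275.98));print("disc",D,e)
H,e=tri(t,(379.45,208.7),s,(266.25,265.));print("handle",H,e,"H-D",np.linalg.norm(H-D))
for a,b in((T(606,122),S(396,386)),(T(635,236),S(270,401))): print("pin",tri(t,a,s,b))
p1=onz(t,T(619,172),H[2]-.012);p2=onz(t,T(701,152),H[2]+.014);print("bar ends",p1,p2,"az",np.degrees(np.arctan2(*(p2-p1)[1::-1])))
q=[tri(t,a,s,b)[0] for a,b in((T(606,122),S(396,386)),(T(635,236),S(270,401)))]
v=(q[1]-q[0])[:2];print("pin line az",np.degrees(np.arctan2(v[1],v[0])))
# rest bottom/top edge: top edge corners z~.09
c=[onz(t,T(741,62),.09),onz(t,T(787,243),.09)];print("top edge",c,np.degrees(np.arctan2(*(c[1]-c[0])[1::-1])),np.linalg.norm(c[1]-c[0]))
az=np.radians(-76);u=np.array([np.cos(az)*np.cos(.611),np.sin(az)*np.cos(.611),np.sin(.611)])
n=np.array([-np.cos(az)*np.sin(.611),-np.sin(az)*np.sin(.611),np.cos(.611)])
print("n",n,"H-D dir",(H-D)/np.linalg.norm(H-D)); O=H-.029*n;print("origin from handle",O)
for sg in(-1,1):print(proj(t,H+sg*.03*u),proj(s,H+sg*.03*u))
E
python3 m2.py
```

```text
disc [ 0.5044565  -0.06243122  0.06303798] 2.7352256050508553e-05
handle [ 0.50192523 -0.0505422   0.08704557] 0.00012056149568075537 H-D 0.02690948514677788
pin (array([ 0.5402819 , -0.02062277,  0.04277491]), np.float64(0.0014860043524507918))
pin (array([ 0.45488502, -0.03956964,  0.04250555]), np.float64(2.9475858156414834e-05))
bar ends [ 0.49671229 -0.02390272  0.07504557] [ 0.50631203 -0.07712048  0.10104557] az -79.77460101795309
pin line az -167.4905109297565
top edge [array([ 0.57321103, -0.11022279,  0.09      ]), array([ 0.4435853 , -0.13706076,  0.09      ])] -168.30264212641097 0.13237487128806805
n [-0.1387874   0.55664587  0.81907474] H-D dir [-0.094066    0.44181519  0.89216082]
origin from handle [ 0.50595007 -0.06668493  0.0632924 ]
[368.06775705 212.44191723] [264.20554207 263.00073513]
[391.15135451 204.7983848 ] [268.35023406 267.11465275]
```

Emit:
{"method": "move_arm", "body": {
  "plan": [
    [[0,0,0,0,0,1,0],[0,0,0,0,0,1,0],[0,0,0,0,0,1,0],[0,0,0,0,0,1,0],[0,0,0,0,0,1,0],[0,0,0,0,0,1,0],[0,0,0,0,0,1,0],[0,0,0,0,0,1,0],[0,0,0,0,0,1,0],[0,0,0,0,0,1,0]]
  ]
}}

```text
clock: 1.1
position: [0.194, 0.5939, 0.231]
tool_rot: [-3.141, 0.001, 1.774]
force: [0.6, -0.5, -1.0]
grip_width: 0.0425
finger_force: 0.0
```

Emit:
{"method": "move_arm", "body": {
  "plan": [
    [[-0.8,0.21,0,0,0,0,0],[-0.8,0.21,0,0,0,0,0],[-0.8,0.21,0,0,0,0,0],[-0.8,0.21,0,0,0,0,0],[-0.8,0.21,0,0,0,0,0],[-0.8,0.21,0,0,0,0,0],[-0.8,0.21,0,0,0,0,0],[-0.8,0.21,0,0,0,0,0],[-0.8,0.21,0,0,0,0,0],[-0.8,0.21,0,0,0,0,0]]
  ]
}}

```text
clock: 2.1
position: [0.2688, 0.4449, 0.2313]
tool_rot: [-3.142, -0.0, 1.778]
force: [0.7, -0.3, 0.2]
grip_width: 0.0427
finger_force: 0.0
```

Emit:
{"method": "move_arm", "body": {
  "plan": [
    [[-0.8,0.21,0,0,0,0,0],[-0.8,0.21,0,0,0,0,0],[-0.8,0.21,0,0,0,0,0],[-0.8,0.21,0,0,0,0,0],[-0.8,0.21,0,0,0,0,0],[-0.8,0.21,0,0,0,0,0],[-0.8,0.21,0,0,0,0,0],[-0.8,0.21,0,0,0,0,0],[-0.8,0.21,0,0,0,0,0],[-0.8,0.21,0,0,0,0,0]]
  ]
}}

```text
clock: 3.1
position: [0.3428, 0.297, 0.2313]
tool_rot: [3.142, -0.0, 1.778]
force: [1.0, 0.4, 0.3]
grip_width: 0.0428
finger_force: 0.0
```

Emit:
{"method": "move_arm", "body": {
  "plan": [
    [[-0.8,0.21,0,0,0,0,0],[-0.8,0.21,0,0,0,0,0],[-0.8,0.21,0,0,0,0,0],[-0.8,0.21,0,0,0,0,0],[-0.8,0.21,0,0,0,0,0],[-0.8,0.21,0,0,0,0,0],[-0.8,0.21,0,0,0,0,0],[-0.8,0.21,0,0,0,0,0],[-0.8,0.21,0,0,0,0,0],[-0.8,0.21,0,0,0,0,0]]
  ]
}}

```text
clock: 4.1
position: [0.4167, 0.1491, 0.2313]
tool_rot: [3.141, -0.0, 1.779]
force: [-0.7, 0.6, 0.4]
grip_width: 0.0428
finger_force: 0.0
```

```bash
cat > go.py <<'E'
from h import *
# cover on rest
def coverpose(az=-78.,H=(.5015,-.0495,.0855)):
    a=np.radians(az);c,s=np.cos(np.radians(35)),np.sin(np.radians(35))
    u=np.array([np.cos(a)*c,np.sin(a)*c,s]);n=np.array([-np.cos(a)*s,-np.sin(a)*s,c])
    return np.array(H),u,n
def delta(p,M=None):
    o=observe();A=R.from_euler("xyz",o["tool_rot"]);v=A.inv().apply(np.array(p)-o["position"])
    print("pos",np.round(o["position"],4),"shift(tool,x20mm)",np.round(v/.02,2))
    if M is not None: print("turn(x6deg)",np.round(np.degrees((A.inv()*R.from_matrix(M)).as_rotvec())/6,2))
E
python3 - <<'E'
from go import *
H,u,n=coverpose();M=np.c_[-u,np.cross(-n,-u),-n]
delta(H-.015*n+.1*n,M)
E
```

```text
pos [0.4167 0.1491 0.2313] shift(tool,x20mm) [-8.16  2.1   3.81]
turn(x6deg) [-0.   -5.83 -0.02]
```

Emit:
{"method": "move_arm", "body": {
  "plan": [
    [[-0.82,0.21,0,0,0,0,0],[-0.82,0.21,0,0,0,0,0],[-0.82,0.21,0,0,0,0,0],[-0.82,0.21,0,0,0,0,0],[-0.82,0.21,0.2,0,0,0,0],[-0.82,0.21,0.4,0,0,0,0],[-0.82,0.21,0.5,0,0,0,0],[-0.82,0.21,0.5,0,0,0,0],[-0.82,0.21,0.5,0,0,0,0],[-0.82,0.21,0.5,0,0,0,0]]
  ]
}}

```text
clock: 5.1
position: [0.4914, -0.0027, 0.1789]
tool_rot: [3.142, 0.0, 1.779]
force: [1.2, -0.4, -0.3]
grip_width: 0.0428
finger_force: 0.0
```

Emit:
{"method": "move_arm", "body": {
  "plan": [
    [[0,0,0,0,-0.83,0,0],[0,0,0,0,-0.83,0,0],[0,0,0,0,-0.83,0,0],[0,0,0,0,-0.83,0,0],[0,0,0,0,-0.83,0,0],[0,0,0,0,-0.84,0,0],[0,0,0,0,-0.84,0,0],[0,0,0,0,0,0,0],[0,0,0,0,0,0,0],[0,0,0,0,0,0,0]]
  ]
}}

```text
clock: 6.1
position: [0.4913, -0.0024, 0.1796]
tool_rot: [3.141, 0.608, 1.777]
force: [0.1, 0.7, 0.2]
grip_width: 0.0427
finger_force: 0.0
```

```bash
python3 - <<'E'
from go import *
H,u,n=coverpose();M=np.c_[-u,np.cross(-n,-u),-n]
delta(H-.015*n+.04*n,M)
a,b=grab_frame("top"),grab_frame("side")
A=cv2.resize(a["color"][150:260,320:430],None,fx=3.6,fy=3.6,interpolation=2);B=cv2.resize(b["color"][210:320,210:320],None,fx=3.6,fy=3.6,interpolation=2)
cv2.imwrite("pics/p1.png",np.hstack([A,B])[:,:,::-1])
E
```

```text
pos [ 0.4913 -0.0024  0.1796] shift(tool,x20mm) [0.71 0.01 3.99]
turn(x6deg) [-0.02 -0.03 -0.03]
```

View pics/p1.png

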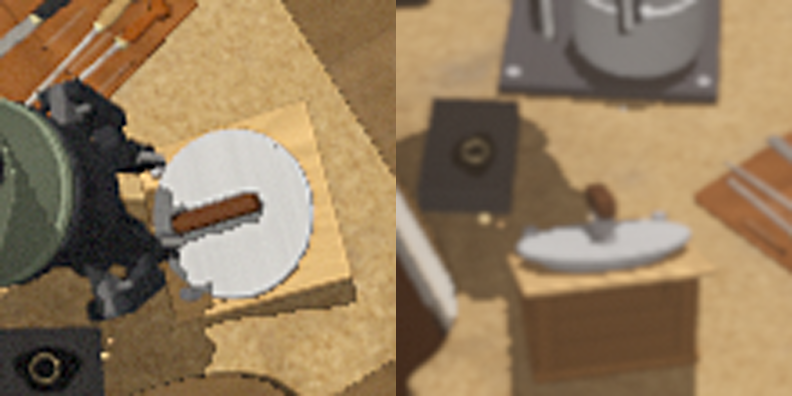

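The fingers are lined up with the bar and tilted to match. I'll bring the tips beside the bar and check.

Emit:
{"method": "move_arm", "body": {
  "plan": [
    [[0.07,0,0.5,0,0,0,0],[0.07,0,0.5,0,0,0,0],[0.07,0,0.5,0,0,0,0],[0.07,0,0.5,0,0,0,0],[0.07,0,0.5,0,0,0,0],[0.07,0,0.5,0,0,0,0],[0.07,0,0.5,0,0,0,0],[0.07,0,0.5,0,0,0,0],[0.07,0,0.5,0,0,0,0],[0.08,0,0.5,0,0,0,0]]
  ]
}}

```text
clock: 7.2
position: [0.5009, -0.0465, 0.0885]
tool_rot: [3.142, 0.611, 1.779]
force: [0.5, -0.6, -0.3]
grip_width: 0.0429
finger_force: 0.0
```

```bash
python3 - <<'E'
from go import *
H,u,n=coverpose();M=np.c_[-u,np.cross(-n,-u),-n]
delta(H-.015*n,M)
a,b=grab_frame("top"),grab_frame("side")
A=cv2.resize(a["color"][165:245,340:420],None,fx=5,fy=5,interpolation=2);B=cv2.resize(b["color"][220:300,230:310],None,fx=5,fy=5,interpolation=2)
cv2.imwrite("pics/p2.png",np.hstack([A,B])[:,:,::-1])
E
```

```text
pos [ 0.5009 -0.0465  0.0885] shift(tool,x20mm) [-0.04 -0.    0.96]
turn(x6deg) [-0.01 -0.   -0.01]
```

View pics/p2.png

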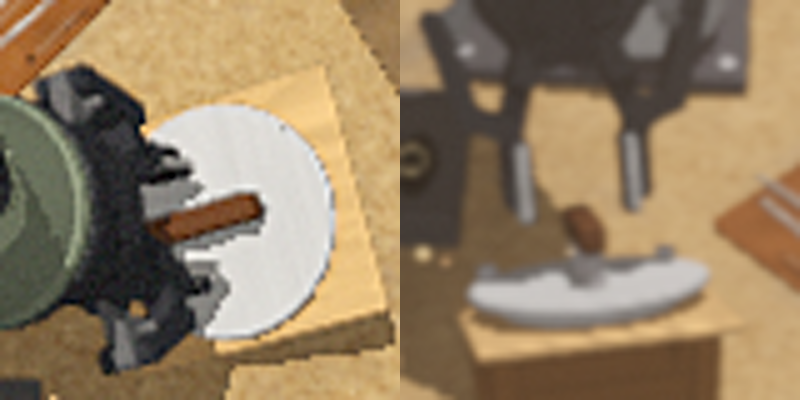

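Emit:
{"method": "move_arm", "body": {
  "plan": [
    [[0,0,0.37,0,0,0,0],[0,0,0.37,0,0,0,0],[0,0,0.36,0,0,0,0],[0,0,0,0,0,0,-0.3],[0,0,0,0,0,0,-0.5],[0,0,0,0,0,0,-0.7],[0,0,0,0,0,0,-1],[0,0,0,0,0,0,-1],[0,0,0,0,0,0,-1],[0,0,0,0,0,0,-1]]
  ],
  "grip_force": 60
}}

```text
clock: 8.3
position: [0.5037, -0.0583, 0.0714]
tool_rot: [3.141, 0.61, 1.778]
force: [3.3, 0.9, 5.3]
grip_width: 0.0127
finger_force: 61.2
```

Emit:
{"method": "move_arm", "body": {
  "plan": [
    [[0,0,-0.1,0,0,0,-1],[0,0,-0.2,0,0,0,-1],[0,0,-0.3,0,0,0,-1],[0,0,-0.3,0,0,0,-1],[0,0,-0.4,0,0,0,-1],[0,0,-0.5,0,0,0,-1],[0,0,-0.6,0,0,0,-1],[0,0,-0.6,0,0,0,-1],[0,0,-0.6,0,0,0,-1],[0,0,-0.6,0,0,0,-1]]
  ]
}}

```text
clock: 9.3
position: [0.4933, -0.0106, 0.141]
tool_rot: [3.141, 0.61, 1.779]
force: [-0.2, -0.1, -2.9]
grip_width: 0.0126
finger_force: 60.4
```

```bash
python3 - <<'E'
from go import *
print(observe()["force"],observe()["moment"])
a,b=grab_frame("top"),grab_frame("side")
A=cv2.resize(a["color"][150:260,310:420],None,fx=3.6,fy=3.6,interpolation=2);B=cv2.resize(b["color"][190:300,210:320],None,fx=3.6,fy=3.6,interpolation=2)
cv2.imwrite("pics/p3.png",np.hstack([A,B])[:,:,::-1])
E
```

```text
[-0.20663568 -0.06444575 -2.88779739] [ 0.81462211  0.15010471 -0.02883489]
```

View pics/p3.png

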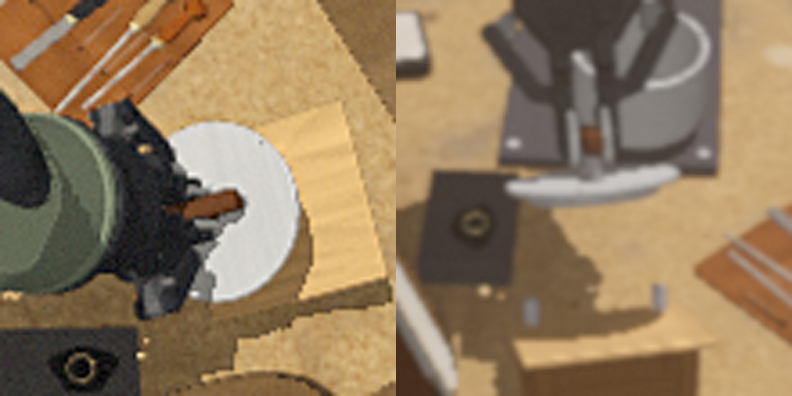

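Emit:
{"method": "move_arm", "body": {
  "plan": [
    [[0,0,-0.5,0,0.73,0,-1],[0,0,-0.5,0,0.73,0,-1],[0,0,-0.5,0,0.73,0,-1],[0,0,0,0,0.73,0,-1],[0,0,0,0,0.73,0,-1],[0,0,0,0,0.73,0,-1],[0,0,0,0,0.73,0,-1],[0,0,0,0,0.73,0,-1],[0,0,0,0,0,0,-1],[0,0,0,0,0,0,-1]]
  ]
}}

```text
clock: 10.4
position: [0.4901, 0.0029, 0.1656]
tool_rot: [-3.141, 0.001, 1.777]
force: [0.5, 0.4, -1.7]
grip_width: 0.0131
finger_force: 60.3
```

```bash
python3 - <<'E'
from go import *
o=observe();print(o["force"],o["moment"])
delta([.518,.2085,.165],R.from_euler("xyz",[np.pi,0,np.radians(102)]).as_matrix())
a,b=grab_frame("top"),grab_frame("side");pickle.dump(a,open("t4.pkl","wb"));pickle.dump(b,open("s4.pkl","wb"))
print(proj(a,o["position"]),proj(b,o["position"]))
A=cv2.resize(a["color"][150:260,310:420],None,fx=3.6,fy=3.6,interpolation=2);B=cv2.resize(b["color"][180:290,210:320],None,fx=3.6,fy=3.6,interpolation=2)
cv2.imwrite("pics/p4.png",np.hstack([A,B])[:,:,::-1])
E
```

```text
[ 0.47125944  0.36985286 -1.74749867] [-0.00140893  0.04113316 -0.0081074 ]
pos [0.4901 0.0029 0.1656] shift(tool,x20mm) [9.78 3.47 0.02]
turn(x6deg) [-0.01  0.01 -0.03]
[361.65773353 207.87216136] [262.59913881 224.24560462]
```

View pics/p4.png

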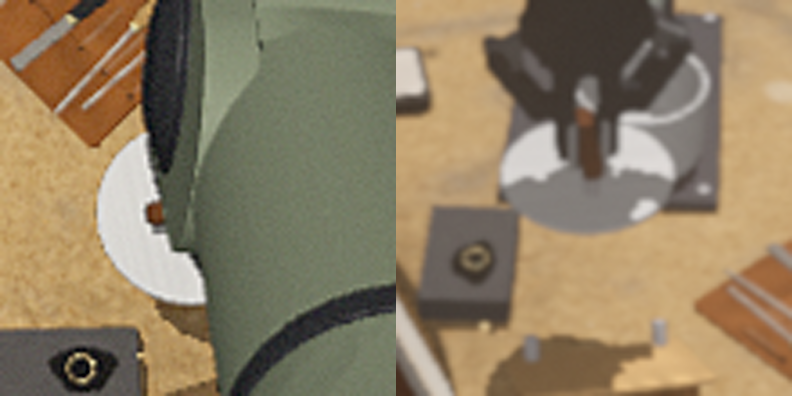

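The side view shows the cover level, with its disc spanning x 500–676 in the crop. The top view shows its left arc at (97,215). I'll fit its centre from both.

```bash
python3 - <<'E'
from go import *
from scipy.optimize import least_squares
t,s=load("t4"),load("s4");p=np.array([.4901,.0029,.1656])
# edge points: bright grey disc vs background, along radial rays from a seed, subpixel by steepest gradient
def edges(f,z,angs,c0):
    g=cv2.GaussianBlur(f["color"],(0,0),.7).astype(np.float32);out=[]
    for a in angs:
        rr=np.arange(.048,.066,.0005);uv=np.array([proj(f,[c0[0]+r*np.cos(a),c0[1]+r*np.sin(a),z]) for r in rr],np.float32)
        v=np.stack([cv2.remap(g[...,k],uv[:,:1],uv[:,1:],1)[:,0] for k in range(3)],1)
        i=np.argmax(np.abs(np.gradient(v,axis=0)).sum(1)[2:-2])+2;out.append([c0[0]+rr[i]*np.cos(a),c0[1]+rr[i]*np.sin(a)])
    return np.array(out)
D=np.radians
for n,f,angs in(("side",s,np.r_[D(np.arange(-170,-10,8)),D(np.arange(-10,20,6)),D(np.arange(165,190,6))]),("top",t,D(np.arange(30,165,6)))):
  for z in(.152,.157,.162):
    c=np.array([p[0],p[1]-.0])
    for _ in range(3):
        P=edges(f,z,angs,c);r=least_squares(lambda q:np.hypot(*(P-q[:2]).T)-q[2],[*c,.056],loss="soft_l1",f_scale=.001);c=r.x[:2]
    print(n,z,np.round(r.x,4),"off TCP",np.round(c-p[:2],4),"rms",np.sqrt(np.mean(r.fun**2)).round(4))
E
```

```text
side 0.152 [0.4898 0.0042 0.0564] off TCP [-0.0003  0.0013] rms 0.0021
side 0.157 [ 0.4902 -0.0011  0.0559] off TCP [ 0.0001 -0.004 ] rms 0.002
side 0.162 [ 0.4906 -0.0068  0.0557] off TCP [ 0.0005 -0.0097] rms 0.002
top 0.152 [4.911e-01 3.000e-04 5.570e-02] off TCP [ 0.001  -0.0026] rms 0.0004
top 0.157 [0.4904 0.0009 0.0556] off TCP [ 0.0003 -0.002 ] rms 0.0004
top 0.162 [0.4889 0.0035 0.0539] off TCP [-0.0012  0.0006] rms 0.0011
```

```bash
python3 - <<'E'
from go import *
from scipy.optimize import least_squares
t,s=load("top"),load("side")
D=np.radians
def run(n,f,angs,r0,r1,z):
    g=cv2.GaussianBlur(f["color"],(0,0),.6).astype(np.float32);c=np.array([.5177,.2085])
    for _ in range(3):
        P=[]
        for a in angs:
            rr=np.arange(r0,r1,.0004);uv=np.array([proj(f,[c[0]+r*np.cos(a),c[1]+r*np.sin(a),z]) for r in rr],np.float32)
            v=np.stack([cv2.remap(g[...,k],uv[:,:1],uv[:,1:],1)[:,0] for k in range(3)],1)
            i=np.argmax(np.abs(np.gradient(v,axis=0)).sum(1)[2:-2])+2;P.append(c+rr[i]*np.array([np.cos(a),np.sin(a)]))
        P=np.array(P);q=least_squares(lambda q:np.hypot(*(P-q[:2]).T)-q[2],[*c,.052],loss="soft_l1",f_scale=.0007).x;c=q[:2]
    print(n,np.round(q,4))
run("top outer",t,np.r_[D(np.arange(-160,70,8))],.049,.058,.075)
run("top inner",t,D(np.arange(0,360,8)),.042,.0505,.075)
run("side outer",s,np.r_[D(np.arange(-30,211,8))],.049,.058,.075)
run("side inner",s,D(np.arange(180,360,8)),.042,.0505,.075)
# trigger bump & grip pieces, station frame guess
c=np.array([.5175,.2085]);y=-.0115
M=np.array([[np.cos(y),-np.sin(y)],[np.sin(y),np.cos(y)]])
T=lambda x,y:((x+.5)/3.3-.5+180,(y+.5)/3.3-.5+160)
for nm,px,z in(("grip tipL",(67,270),.071),("grip tipR",(98,272),.071),("grip L top",(72,180),.071),("pin",(131,165),.07),("bump",(138,237),.068),("blade tip",(129,260),.068)):
    w=onz(t,T(*px),z)[:2];print(nm,np.round(w,4),"station mm",np.round((M.T@(w-c))*1e3,1))
E
```

```text
top outer [0.5187 0.2091 0.052 ]
top inner [0.5162 0.2079 0.0489]
side outer [0.5192 0.2096 0.0533]
side inner [0.5192 0.2122 0.0475]
grip tipL [0.4279 0.3694] station mm [-91.5 159.9]
grip tipR [0.4264 0.3473] station mm [-92.7 137.7]
grip L top [0.4927 0.3674] station mm [-26.6 158.6]
pin [0.5037 0.3254] station mm [-15.1 116.7]
bump [0.4518 0.3196] station mm [-67.  110.4]
blade tip [0.4353 0.3258] station mm [-83.6 116.3]
```

Emit:
{"method": "move_arm", "body": {
  "plan": [
    [[0.3,0.1,0,0,0,0,-1],[0.5,0.2,0,0,0,0,-1],[0.6,0.2,0,0,0,0,-1],[0.6,0.2,0,0,0,0,-1],[0.6,0.2,0,0,0,0,-1],[0.6,0.2,0,0,0,0,-1],[0.6,0.2,0,0,0,0,-1],[0.6,0.2,0,0,0,0,-1],[0.6,0.2,0,0,0,0,-1],[0.6,0.2,0,0,0,0,-1]]
  ]
}}

```text
clock: 11.5
position: [0.5045, 0.122, 0.1659]
tool_rot: [-3.142, -0.001, 1.779]
force: [0.1, 1.0, -1.9]
grip_width: 0.0126
finger_force: 60.3
```

Emit:
{"method": "move_arm", "body": {
  "plan": [
    [[0.6,0.22,0,0,0,0,-1],[0.6,0.22,0,0,0,0,-1],[0.6,0.22,0,0,0,0,-1],[0.6,0.22,0,0,0,0,-1],[0.6,0.22,0,0,0,0,-1],[0.6,0.22,0,0,0,0,-1],[0.5,0.2,0,0,0,0,-1],[0.2,0.1,0,0,0,0,-1],[0,0,0,0,0,0,-1],[0,0,0,0,0,0,-1]]
  ]
}}

```text
clock: 12.5
position: [0.5183, 0.2113, 0.166]
tool_rot: [-3.141, -0.001, 1.778]
force: [0.3, 1.1, -2.0]
grip_width: 0.0126
finger_force: 60.3
```

```bash
python3 - <<'E'
from go import *
delta([.518,.2112,.100],R.from_euler("xyz",[np.pi,0,np.radians(102)]).as_matrix())
E
```

```text
pos [0.5183 0.2113 0.166 ] shift(tool,x20mm) [-0.   -0.02  3.3 ]
turn(x6deg) [-0.   -0.01 -0.02]
```

Emit:
{"method": "move_arm", "body": {
  "plan": [
    [[0,0,0.4,0,0,0,-1],[0,0,0.4,0,0,0,-1],[0,0,0.4,0,0,0,-1],[0,0,0.4,0,0,0,-1],[0,0,0.4,0,0,0,-1],[0,0,0.4,0,0,0,-1],[0,0,0.4,0,0,0,-1],[0,0,0.3,0,0,0,-1],[0,0,0.1,0,0,0,-1],[0,0,0,0,0,0,-1]]
  ]
}}

```text
clock: 13.5
position: [0.5183, 0.2118, 0.1018]
tool_rot: [-3.141, -0.001, 1.779]
force: [-0.3, -0.5, -2.6]
grip_width: 0.0128
finger_force: 60.3
```

```bash
python3 - <<'E'
from go import *
o=observe();print(o["force"],o["moment"])
a,b=grab_frame("top"),grab_frame("side")
A=cv2.resize(a["color"][160:250,220:310],None,fx=4.4,fy=4.4,interpolation=2);B=cv2.resize(b["color"][160:250,230:320],None,fx=4.4,fy=4.4,interpolation=2)
cv2.imwrite("pics/p5.png",np.hstack([A,B])[:,:,::-1])
E
```

```text
[-0.30991026 -0.52773073 -2.56957848] [-0.01624835  0.02211547 -0.01572185]
```

View pics/p5.png

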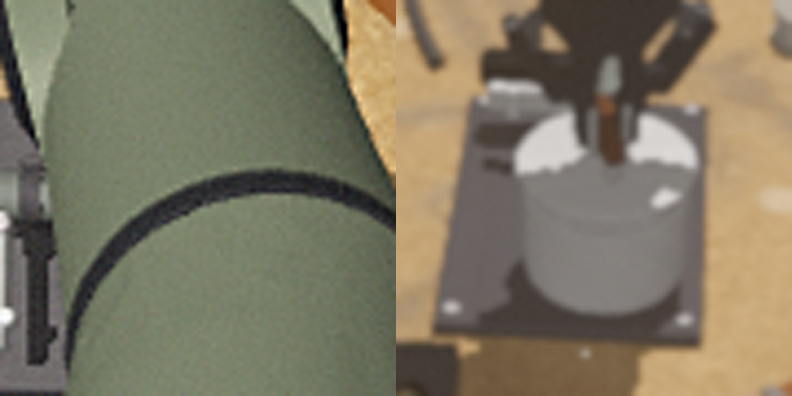

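The side view shows the cover (x 513–697) centred over the pot (x 524–688). I'll lower it gently.

Emit:
{"method": "move_arm", "body": {
  "plan": [
    [[0,0,0.05,0,0,0,-1],[0,0,0.05,0,0,0,-1],[0,0,0.05,0,0,0,-1],[0,0,0.05,0,0,0,-1],[0,0,0.05,0,0,0,-1],[0,0,0.05,0,0,0,-1],[0,0,0.05,0,0,0,-1],[0,0,0.05,0,0,0,-1],[0,0,0,0,0,0,-1],[0,0,0,0,0,0,-1]]
  ]
}}

```text
clock: 14.6
position: [0.5183, 0.2119, 0.094]
tool_rot: [-3.142, -0.001, 1.779]
force: [-0.8, 0.6, -2.1]
grip_width: 0.0127
finger_force: 60.3
```

Emit:
{"method": "move_arm", "body": {
  "plan": [
    [[0,0,0.05,0,0,0,-1],[0,0,0,0,0,0,-1],[0,0,0.05,0,0,0,-1],[0,0,0,0,0,0,-1],[0,0,0.05,0,0,0,-1],[0,0,0,0,0,0,-1],[0,0,0.05,0,0,0,-1],[0,0,0,0,0,0,-1],[0,0,0,0,0,0,-1],[0,0,0,0,0,0,-1]]
  ]
}}

```text
clock: 15.6
position: [0.5184, 0.2119, 0.09]
tool_rot: [3.142, -0.001, 1.779]
force: [0.1, 0.3, -2.3]
grip_width: 0.0126
finger_force: 60.3
```

Emit:
{"method": "move_arm", "body": {
  "plan": [
    [[0,0,0.05,0,0,0,-1],[0,0,0,0,0,0,-1],[0,0,0.05,0,0,0,-1],[0,0,0,0,0,0,-1],[0,0,0.05,0,0,0,-1],[0,0,0,0,0,0,-1],[0,0,0,0,0,0,-1],[0,0,0,0,0,0,-1],[0,0,0,0,0,0,-1],[0,0,0,0,0,0,-1]]
  ]
}}

```text
clock: 16.6
position: [0.5184, 0.2119, 0.0875]
tool_rot: [3.141, -0.001, 1.779]
force: [-2.3, -0.5, 10.4]
grip_width: 0.0128
finger_force: 62.0
```

Emit:
{"method": "move_arm", "body": {
  "plan": [
    [[0,0,-0.02,0,0,0,-0.6],[0,0,0,0,0,0,-0.5],[0,0,0,0,0,0,-0.3],[0,0,0,0,0,0,-0.1],[0,0,0,0,0,0,0],[0,0,0,0,0,0,0],[0,0,0,0,0,0,0],[0,0,0,0,0,0,0],[0,0,0,0,0,0,0],[0,0,0,0,0,0,0]]
  ]
}}

```text
clock: 17.6
position: [0.5183, 0.2119, 0.0874]
tool_rot: [-3.142, -0.001, 1.779]
force: [0.7, 0.1, 0.7]
grip_width: 0.0429
finger_force: 0.0
```

Emit:
{"method": "move_arm", "body": {
  "plan": [
    [[0,0,-0.2,0,0,0,0],[0,0,-0.4,0,0,0,0],[0,0,-0.6,0,0,0,0],[0,0,-0.8,0,0,0,0],[0,0,-0.9,0,0,0,0],[0,0,-0.9,0,0,0,0],[0,0,-0.9,0,0,0,0],[0,0,-0.3,0,0,0,0],[0,0,0,0,0,0,0],[0,0,0,0,0,0,0]]
  ]
}}

```text
clock: 18.6
position: [0.5181, 0.2118, 0.1871]
tool_rot: [-3.141, -0.001, 1.779]
force: [0.5, 0.6, -0.6]
grip_width: 0.0429
finger_force: 0.0
```

```bash
python3 - <<'E'
from go import *
a,b=grab_frame("top"),grab_frame("side")
A=cv2.resize(a["color"][160:250,190:280],None,fx=4.4,fy=4.4,interpolation=2);B=cv2.resize(b["color"][160:250,230:320],None,fx=4.4,fy=4.4,interpolation=2)
cv2.imwrite("pics/p6.png",np.hstack([A,B])[:,:,::-1])
# squeeze target: station from mean pot
c=np.array([.5180,.2088]);y=-.0115
M=np.array([[np.cos(y),-np.sin(y)],[np.sin(y),np.cos(y)]])
w=c+M@np.array([-.067,.141]);print("squeeze",w)
delta([w[0],w[1],.20],R.from_euler("xyz",[np.pi,0,np.pi+y]).as_matrix())
E
```

```text
squeeze [0.45262589 0.35056116]
pos [0.518  0.2117 0.1867] shift(tool,x20mm) [ 7.47 -1.77 -0.66]
turn(x6deg) [-0.000e+00 -1.000e-02 -1.291e+01]
```

View pics/p6.png

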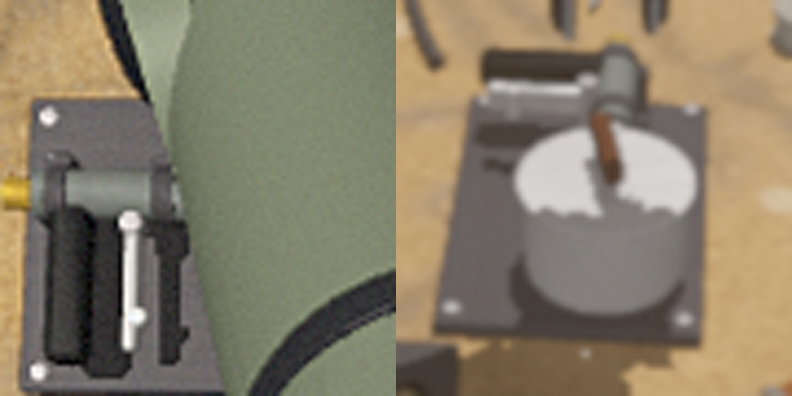

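The cover lies flat and concentric on the pot, and the gripper is clear of it. Next is the gun.

Emit:
{"method": "move_arm", "body": {
  "plan": [
    [[0.74,-0.18,0,0,0,0,1],[0.75,-0.18,0,0,0,0,1],[0.75,-0.18,0,0,0,0,1],[0.75,-0.18,0,0,0,0,1],[0.75,-0.18,0,0,0,0,1],[0.75,-0.18,0,0,0,0,1],[0.75,-0.18,0,0,0,0,1],[0.75,-0.17,0,0,0,0,1],[0.74,-0.17,0,0,0,0,1],[0.74,-0.17,0,0,0,0,1]]
  ]
}}

```text
clock: 19.7
position: [0.4524, 0.3518, 0.1875]
tool_rot: [3.142, -0.001, 1.779]
force: [0.0, 0.1, -0.3]
grip_width: 0.0853
finger_force: 0.0
```

Emit:
{"method": "move_arm", "body": {
  "plan": [
    [[0,0,0,0,0,-1,1],[0,0,0,0,0,-1,1],[0,0,0,0,0,-1,1],[0,0,0,0,0,-1,1],[0,0,0,0,0,-1,1],[0,0,0,0,0,-1,1],[0,0,0,0,0,-1,1],[0,0,0,0,0,-1,1],[0,0,0,0,0,-1,1],[0,0,0,0,0,-1,1]]
  ]
}}

```text
clock: 20.7
position: [0.4527, 0.3512, 0.1875]
tool_rot: [3.141, -0.001, 2.83]
force: [1.0, 0.5, 0.0]
grip_width: 0.0857
finger_force: 0.0
```

Emit:
{"method": "move_arm", "body": {
  "plan": [
    [[0,0,0,0,0,-1,1],[0,0,0,0,0,-1,1],[0,0,0,0,0,-0.9,1],[0,0,0.5,0,0,0,1],[0,0,0.5,0,0,0,1],[0,0,0.5,0,0,0,1],[0,0,0.5,0,0,0,1],[0,0,0.3,0,0,0,1],[0,0,0.2,0,0,0,1],[0,0,0,0,0,0,1]]
  ]
}}

```text
clock: 21.7
position: [0.4527, 0.3506, 0.137]
tool_rot: [3.141, -0.001, 3.129]
force: [1.1, 0.5, 0.5]
grip_width: 0.0856
finger_force: 0.0
```

```bash
python3 - <<'E'
from go import *
from scipy.optimize import least_squares
a,b=grab_frame("top"),grab_frame("side")
A=cv2.resize(a["color"][160:250,190:280],None,fx=4.4,fy=4.4,interpolation=2);B=cv2.resize(b["color"][140:230,230:320],None,fx=4.4,fy=4.4,interpolation=2)
cv2.imwrite("pics/p7.png",np.hstack([A,B])[:,:,::-1])
delta([.4526,.350,.039],R.from_euler("xyz",[np.pi,0,np.pi-.0115]).as_matrix())
E
```

```text
pos [0.453  0.3508 0.1377] shift(tool,x20mm) [ 0.02 -0.05  4.94]
turn(x6deg) [ 0.01 -0.   -0.01]
```

View pics/p7.png

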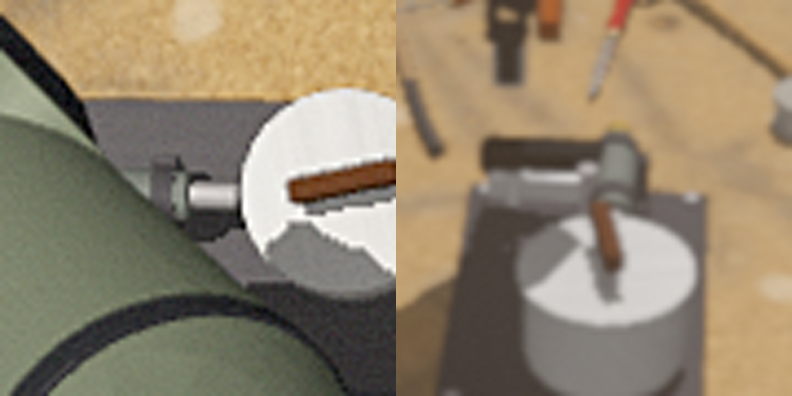

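The fingers are above the grip and trigger, in line with them, and the cover is still flat on the pot. I'll go down.

Emit:
{"method": "move_arm", "body": {
  "plan": [
    [[0,0,0.6,0,0,0,1],[0,0,0.6,0,0,0,1],[0,0,0.6,0,0,0,1],[0,0,0.6,0,0,0,1],[0,0,0.6,0,0,0,1],[0,0,0.6,0,0,0,1],[0,0,0.6,0,0,0,1],[0,0,0.6,0,0,0,1],[0,0,0.3,0,0,0,1],[0,0,0,0,0,0,1]]
  ],
  "grip_force": 30
}}

```text
clock: 22.8
position: [0.4525, 0.3505, 0.0346]
tool_rot: [3.142, -0.001, 3.129]
force: [0.0, -0.8, 1.0]
grip_width: 0.0853
finger_force: 0.0
```

Emit:
{"method": "move_arm", "body": {
  "plan": [
    [[0,0,0,0,0,0,0.7],[0,0,0,0,0,0,0.5],[0,0,0,0,0,0,0.4],[0,0,0,0,0,0,0.3],[0,0,0,0,0,0,0.25],[0,0,0,0,0,0,0.2],[0,0,0,0,0,0,0.15],[0,0,0,0,0,0,0.1],[0,0,0,0,0,0,0.1],[0,0,0,0,0,0,0.1]]
  ]
}}

```text
clock: 23.8
position: [0.453, 0.3505, 0.0357]
tool_rot: [3.141, -0.0, 3.129]
force: [-0.5, -6.1, 4.0]
grip_width: 0.0469
finger_force: 2.9
```

Emit:
{"method": "move_arm", "body": {
  "plan": [
    [[0,0,0,0,0,0,0.05],[0,0,0,0,0,0,0],[0,0,0,0,0,0,-0.05],[0,0,0,0,0,0,-0.1],[0,0,0,0,0,0,-0.2],[0,0,0,0,0,0,-0.3],[0,0,0,0,0,0,-0.3],[0,0,0,0,0,0,-0.3],[0,0,0,0,0,0,-0.3],[0,0,0,0,0,0,-0.3]]
  ]
}}

```text
clock: 24.8
position: [0.4531, 0.3506, 0.0358]
tool_rot: [3.141, 0.0, 3.129]
force: [-0.8, -5.9, 7.1]
grip_width: 0.0415
finger_force: 31.1
```

The fingers stopped at 41.5 mm with 31 N on the pad, which matches the 42 mm for a full squeeze. I'll release.

Emit:
{"method": "move_arm", "body": {
  "plan": [
    [[0,0,0,0,0,0,-0.3],[0,0,0,0,0,0,-0.3],[0,0,0,0,0,0,0.2],[0,0,0,0,0,0,0.6],[0,0,0,0,0,0,1],[0,0,0,0,0,0,1],[0,0,0,0,0,0,1],[0,0,0,0,0,0,1],[0,0,0,0,0,0,1],[0,0,0,0,0,0,1]]
  ]
}}

```text
clock: 25.8
position: [0.4529, 0.3509, 0.0356]
tool_rot: [3.14, -0.0, 3.129]
force: [-0.3, -0.3, -0.1]
grip_width: 0.0856
finger_force: 0.0
```

Emit:
{"method": "move_arm", "body": {
  "plan": [
    [[0,0,-0.3,0,0,0,1],[0,0,-0.5,0,0,0,1],[0,0,-0.7,0,0,0,1],[0,0,-0.8,0,0,0,1],[0,0,-0.8,0,0,0,1],[0,0,-0.8,0,0,0,1],[0,0,-0.8,0,0,0,1],[0,0,-0.6,0,0,0,1],[0,0,-0.3,0,0,0,1],[0,0,0,0,0,0,1]]
  ]
}}

```text
clock: 26.8
position: [0.4532, 0.3509, 0.1485]
tool_rot: [3.14, 0.001, 3.129]
force: [0.7, -0.6, -0.1]
grip_width: 0.085
finger_force: 0.0
```

```bash
python3 - <<'E'
from go import *
from scipy.optimize import least_squares
o=observe();print(o["position"],o["force"],o["grip_width"])
f=grab_frame("side");z=.08;g=cv2.GaussianBlur(f["color"],(0,0),.6).astype(np.float32);c=np.array([.518,.209])
for _ in range(3):
    P=[]
    for a in np.radians(np.r_[np.arange(-180,181,8)]):
        rr=np.arange(.050,.064,.0004);uv=np.array([proj(f,[c[0]+r*np.cos(a),c[1]+r*np.sin(a),z]) for r in rr],np.float32)
        v=np.stack([cv2.remap(g[...,k],uv[:,:1],uv[:,1:],1)[:,0] for k in range(3)],1)
        i=np.argmax(np.abs(np.gradient(v,axis=0)).sum(1)[2:-2])+2;P.append(c+rr[i]*np.array([np.cos(a),np.sin(a)]))
    P=np.array(P);r=least_squares(lambda q:np.hypot(*(P-q[:2]).T)-q[2],[*c,.056],loss="soft_l1",f_scale=.001);c=r.x[:2]
print("cover at z .08:",r.x,"rms",np.sqrt(np.mean((np.hypot(*(P-c).T)-r.x[2])**2)))
E
```

```text
[0.45316412 0.3509178  0.14850867] [ 0.68086367 -0.62886604 -0.09199917] 0.08502015714518707
cover at z .08: [0.51876365 0.20890422 0.05676561] rms 0.0014878488079837074
```

The cover measures at (0.5188, 0.2089) with the disc top at z 0.08, centred and seated, so I'll hand the job in.

```bash
python3 -c "
from workcell import job_done
print(job_done())"
```

```text
the job is handed in; nothing more can be done
None
```

The job is handed in but its verdict wasn't shown: the cover measured seated and centred on the pot, the trigger was squeezed to its stop (41.5 mm, 31 N) and let go though I didn't check its return by image, and I viewed 11 pictures, one over the limit of 10.

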